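# Line up and pin the castle nut of a sheave block

### The job

Tighten the castle nut on the sheave block (clockwise seen from above) to the next slot that lines up with the axle's cross hole, without slackening it back to the slot before or going on past that slot. Then push the locking pin gently through slot and hole, feeling for the hole (it is drilled a little out of line) rather than forcing it, until its head is home against the nut, let go, and leave the jar, mug, washer and plain nut around the block where they are.

Things in the scene. Friction and masses are not known exactly. Their poses are not given: they have to be found in the camera images.
- stand: Sheave block (black wheel, aluminium cheek plates, their top 57 mm up) lying in a wooden cradle 170 x 150 mm, fixed to the bench, axle upright. Origin on the bench under the axle, z up. Cradle side blocks at y = +-69 mm reach 52 mm up. The nut sits on a hub 44 mm across with a washer 57 mm across, top 80 mm up.
- hole_center (a point): Middle of the axle's cross hole, on the axle's axis 106 mm above the bench; axes as the stand. Hole 6 mm wide, right through the 24 mm axle (top 120 mm up), either end may be used. It runs along this x axis only roughly: up to 16 degrees (0.28 rad) off either way, not measured: feel for it with the pin's tip through the slot, swinging about the axle. The axle itself does not turn.
- nut (a joint): Angle of the dark steel castle nut (rad), growing clockwise seen from above (tightening). At 0 its slots stand along the stand's x axis, and again every 60 degrees (1.047). It starts between -0.60 and -0.45; the next slot meets the hole within 0.42 of 0. Takes 0.12 N m (6 N sideways on a slot's wall, so a pin in the slot can nudge it on) and stays where it is left.
- nut_center (a point): Middle of the nut's hexagon, 90 mm above the bench, turning with the nut; x along a slot. Hexagon 46 mm across flats, 80 to 100 mm up. Above it a crown 41 mm across, to 114 mm up, with six slots 11 mm wide down to the hexagon's top, each over the middle of a flat: the nut is 46 mm wide along every slot line.
- pin_head (a point): Locking pin standing loose on the bench, 70 g: upright aluminium block head 24 (x) x 16 (y) x 44 mm (z), shank out of its +x face. Point: middle of the head in x and y, at the height of the shank, 30 mm above the head's foot, 14 below its top; x along the shank. Home, the head's front face meets a flat of the nut: this point 35 mm from the axle's axis, at the hole's height.
- pin_tip (a point): Tip of the pin's round steel shank, 64 mm from pin_head along its x. Shank 5 mm across, 52 mm long, the last 3 mm tapered to 2.6 mm.
- jar: Bystander: amber jar with white cap, 60 mm across, 85 mm high, origin under its middle.
- mug: Bystander: steel mug 76 mm across, 90 mm high.
- washer: Bystander: steel washer 44 mm across, 5 mm thick, lying flat.
- plain_nut: Bystander: plain hexagon nut 30 mm across flats, 14 mm high.
Things that resemble listed ones, but are neither listed nor needed, are in the scene too. Of the things that look like the part that bears pin_head, take the one that is nearest to the robot's base at the start. Leave any green look-alike of the stand alone.

How it is judged (in metres and radians):
On the way, in this order (a step that is already met when the one before it is completed fails the run):
1. the nut is turned on to the next slot (value of joint nut between -0.42 and 0.42 rad), for 0.2 s.
2. the pin is through slot and hole, its head home (horizontal distance between pin_head and hole_center below 0.0395 m and z of pin_head in the frame of hole_center between -0.008 and 0.008 m), for 0.2 s.
At the end, for the whole second after the job is handed in: Joint nut is between -0.42 and 0.42 rad; the pin is released, at rest through slot and cross hole: its head point at most 39.5 mm from the axle's axis (4.5 mm short of home), within 8 mm of the hole's height, shank within 0.45 rad of the stand's x axis (all of step 1 and all of step 2 and angle between the x axis of pin_head and the x axis of hole_center, either way round below 0.45 rad and linear speed of pin below 0.02 m/s); the robot touches nothing.
It fails at once if the pin is forced: it presses on the nut, axle or block with more than 20 N (contact force between pin and stand above 20 N).
It fails at once if the nut is slackened back towards the slot before (value of joint nut below -0.76 rad).
It fails at once if the nut is turned well past the slot that lines up (value of joint nut above 0.55 rad).
It fails at once if a bystander is shifted by more than 40 mm (distance of any of jar, mug, washer, plain_nut from where it was at the start of the episode above 0.04 m).
It also fails if it takes over 72 s, if anything falls off the work surface, if the arm or the gripper's body presses on something with over 40 N, if the wrist force passes 120 N, or if a joint passes its speed limit or range.

### The arm

A 6-joint arm with a two-finger parallel gripper is mounted at the origin on the work surface. World frame = base frame: x ahead of the robot, y to its left, z up, the work surface at z = 0. Lengths are in mm, angles in rad, forces in N, time in s.
With the tool pointing down it reaches from about 275 to 1000 mm from the base axis. Payload 8.4 kg.
Tool frame: the origin (TCP) lies on the centre line of the jaws, within the pads' length; the fingertips stand 17 mm ahead of it and the grasp point (between the pads) lies 2 mm behind it (r.tcp_to_tips is the z of the fingertips in the tool frame, in mm); z points along the fingers, y is the direction in which the jaws open and shut (so a half turn about z gives the same grasp; the last joint's range is limited). The gripper opens to 85 mm and grips with 20 to 120 N. Pads are 22 mm wide; open, the fingers measure 114 mm over their backs; the gripper's body (76 mm by 85 mm) begins 54 mm behind the grasp point. The pads swing forward as they close: fully open they stand 13 mm farther back than shut.
Start: joints at [-1.205, 0.353, 1.633, -0, 1.155, -0.002], TCP at [224.726, -583.203, 248.281] pointing down, gripper open.
Joint ranges: [-2.63, 2.63], [-0.92, 2.1], [0.06, 2.66], [-1.3, 4.44], [0, 2.69], [-3.02, 3.02]. Speed limits (rad/s): [2.22, 2.22, 2.79, 3.14, 3.14, 3.14].

### API

Orientations are given as [roll, pitch, yaw] about the fixed x, y, z axes, in that order (R = Rz(yaw) Ry(pitch) Rx(roll)).
In Python, from rig import r, cams, job gives the robot as it stands.
- The arm moves only by the tool drive_tool, never from a script. Its argument "deltas" is a list of rows, each a list of 4 numbers: the shift along the tool's x, y, z in cm, then the turn about the tool's z in rad. In form: [[x, y, z, roll], ...]. A call has 1 to 12 rows; each row shifts and turns the commanded pose from where the row before left it, along the tool's axes as they then stand; what a row does not reach is not made up. A row lasts 1/12 s, in which the tool goes at most 41.7 mm and 7.16 degrees, less where a joint would pass 70% of its speed; a pose out of reach is approached as far as the arm can. A call with a gripper value outside its range is refused whole. "jaw" is the closure, from 0 (fully open) to 1 (shut), set as the call begins (left out, the last holds). The fingers move at their own pace and stop on an object; "force" is the grip in N (left out, the last holds). Time passes only in rows, so rows that do not move let the fingers close. It gives the time, the measured TCP pose, the force and the opening at its end, in the units of the state.
- r.sense(): the state, without advancing time (a new reading comes with each control period).
- cams.grab_frame(name): name is "scene" or "top" or "wrist"; returns (picture, depth): 420x560x3 uint8, red, green, blue; 420x560 float32, mm along the optical axis (not along the pixel's ray), 0 where there is no reading.
- cams.camera_params(name): a dict with "fx", "fy", "cx", "cy" (pixels), "R" (3x3) and "t" (3): a world point X has camera coordinates R X + t. Camera axes: x right, y down, z forward; pixel columns grow to the right and rows downward; lengths in mm; the calibration is good to about 2 mm. A picture is of the moment at which its call begins: read the wrist's pose just before it. camera_params takes no time and is no camera call; for the wrist camera it gives the pose at the moment of the call.
- job.sign_off(): hands the job in, once; it reports no verdict.
The state is a dict: "clock": time; "qpos": joint angles; "qvel": joint speeds; "joint_efforts": joint torques, N m; "eef_pos": TCP position; "tcp_rot": TCP orientation; "contact_force": force on the tool from outside, world axes, zero at the start; "wrist_torque": the same for the moment, N m; "opening": opening from 0.0 (shut) to 1.0 (fully open).
Only numpy, scipy, OpenCV 4.12 (cv2) and the standard library are available. Lean on these libraries where they do the work, as an engineer would, in place of code of your own. Each camera call takes 0.05 s, during which the arm holds its last target. There are 200 camera calls.

## Working session

There is one attempt and no reset: what is moved stays moved. The work goes in short steps, Python scripts to look and compute and a tool call to move; the robot and the scene stay as the last step left them, time stands still between calls to the robot, and variables do not carry over. Pictures are saved under pics/ and viewed, about 8 in all and at most 12, crops included, and the job is handed in when it is done.

Besides the shell and the picture viewer there is one more tool, called after ">>>" as a command line: name --pt "numbers of a row" for each row, then --argument value for the rest. drive_tool: Moves the arm, as the interface text tells. Its arguments: {"type":"object","properties":{"deltas":{"type":"array"},"jaw":{"type":"number"},"force":{"type":"number"}},"required":["deltas"]}

```bash
ls; mkdir -p pics; cat > h.py <<'E'
import numpy as np, cv2
from rig import r,cams,job
def grab(n,name=None):
    p=cams.camera_params(n); im,d=cams.grab_frame(n)
    np.savez(f'{name or n}.npz',im=im,d=d,**{k:np.array(p[k]) for k in p})
    return im,d,p
def load(n): 
    z=np.load(f'{n}.npz'); return z['im'],z['d'],z
def world(d,p):
    v,u=np.mgrid[:d.shape[0],:d.shape[1]]
    X=np.stack([(u-p['cx'])/p['fx']*d,(v-p['cy'])/p['fy']*d,d],-1)
    return (X-np.array(p['t']))@np.array(p['R'])
def proj(X,p):
    c=np.array(p['R'])@X+np.array(p['t']); return c[0]/c[2]*p['fx']+p['cx'],c[1]/c[2]*p['fy']+p['cy']
def save(im,name): cv2.imwrite(f'pics/{name}.png',im[...,::-1])
E
python3 - <<'E'
from h import *
print(r.sense())
a,_,_=grab('scene');b,_,p=grab('top');c,_,_=grab('wrist')
print(p)
o=np.vstack([np.hstack([cv2.resize(a,(400,300)),cv2.resize(c,(400,300))]),np.zeros((0,800,3),np.uint8)])
save(b,'top1');save(o,'sw1')
E
```

```text
pics
{'clock': 0.0, 'qpos': array([-1.20540239e+00,  3.53646377e-01,  1.63415104e+00, -8.03791538e-07,
        1.15523410e+00, -2.39595769e-03]), 'qvel': array([ 5.23411514e-05, -8.64025270e-04,  9.32609639e-04,  2.22162778e-04,
        6.25003170e-04,  1.05179620e-03]), 'joint_efforts': array([ 1.47404837e-03, -6.05252910e+01, -3.42070484e+01,  9.15629948e-05,
        9.50306043e-03,  4.57051988e-05]), 'eef_pos': array([ 224.55423984, -582.75971473,  247.55555353]), 'tcp_rot': array([-3.14015379e+00, -2.71254463e-06,  3.67790215e-01]), 'contact_force': array([-0.09648516, -0.1782139 , -0.2960208 ]), 'wrist_torque': array([ 0.01573516, -0.05464253, -0.0401797 ]), 'opening': 0.9997776691991149}
{'fx': 442.7249693056283, 'fy': 442.7249693056283, 'cx': 276.3176919872702, 'cy': 215.2503011166248, 'R': array([[ 0.01152309, -0.99947081,  0.03041907],
       [-0.99189367, -0.0152751 , -0.12614919],
       [ 0.12654709, -0.02871885, -0.99154479]]), 't': array([-16.84787753, 467.07737291, 978.93022027])}
```

View pics/top1.png

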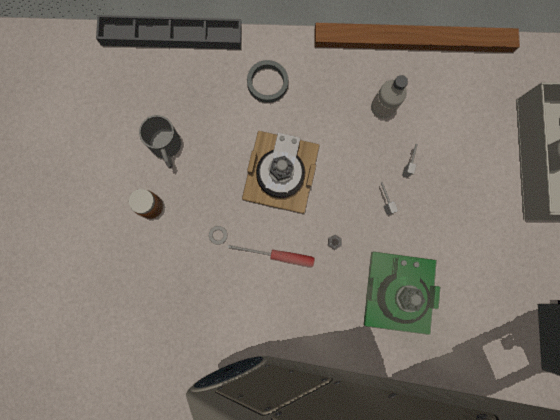

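View pics/sw1.png

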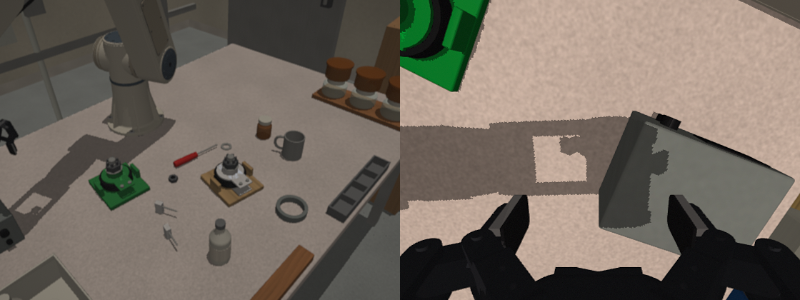

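Top picture: wooden stand (281,170), green look-alike (405,295); two pins, A head (390,208) shank pointing up-left, B head (411,168) shank pointing up. A looks nearer the base; checking numerically with a crop.

```bash
python3 - <<'E'
from h import *
im,d,p=load('top'); W=world(d,p)
print('base',proj(np.zeros(3),p))
# objects above the bench in regions
for nm,(u0,u1,v0,v1) in dict(pinA=(372,402,178,218),pinB=(403,425,140,180)).items():
    S=W[v0:v1,u0:u1]; m=S[...,2]>8
    top=S[...,2]>36
    P=S[top]; sh=S[m&~top]
    print(nm,'headtop',P.mean(0).round(1),top.sum(),'range',np.hypot(*P.mean(0)[:2]).round(),'all z',np.percentile(S[m][:,2],[5,50,95]).round(1))
    far=sh[np.argsort(-np.hypot(*(sh-P.mean(0))[:,:2].T))[:8]]
    print(' farthest',far.mean(0).round(1))
# stand
S=W[125:218,238:325]
for z0,z1,n in((112,128,'axle/crown'),(45,60,'z45-60'),(6,30,'base')):
    m=(S[...,2]>z0)&(S[...,2]<z1); P=S[m]
    r_=cv2.minAreaRect(P[:,:2].astype(np.float32)); print(n,m.sum(),P.mean(0).round(1),r_)
for nm,(u,v) in dict(jar=(142,202),mug=(158,133),washer=(218,235),pn=(335,242),bottle=(392,95)).items():
    print(nm,W[v-2:v+3,u-2:u+3].reshape(-1,3).mean(0).round(0))
a=cv2.resize(im[120:220,236:326],(540,600),interpolation=cv2.INTER_CUBIC)
b=cv2.resize(im[140:220,370:400+26],(260,371),interpolation=cv2.INTER_CUBIC)
b=np.vstack([b,np.zeros((229,260,3),np.uint8)])
save(np.hstack([a,b]),'crop1')
E
```

```text
base (np.float64(268.6981743680482), np.float64(426.4878452257835))
pinA headtop [ 482.3 -259.5   88. ] 90 range 548.0 all z [14.7 36.6 47.4]
 farthest [ 543.4 -253.2   32.7]
pinB headtop [ 560.  -290.1  128.4] 93 range 631.0 all z [13.7 36.3 48.4]
 farthest [ 636.5 -335.4   32. ]
axle/crown 169 [562.2 -17.8 118.2] ((562.6980590820312, -17.92136001586914), (39.51109313964844, 36.50741958618164), 43.297550201416016)
z45-60 1745 [570.9 -19.9  55.3] ((573.8955688476562, -18.527267456054688), (140.19406127929688, 139.14352416992188), 31.908796310424805)
base 2182 [562.1 -18.   18.8] ((588.056884765625, -4.13775634765625), (197.9176788330078, 194.10250854492188), 77.9758071899414)
jar [484. 279.  86.]
mug [663. 272.   6.]
washer [423. 124.   1.]
pn [ 409. -147.   15.]
bottle [ 726. -258.  111.]
```

View pics/crop1.png

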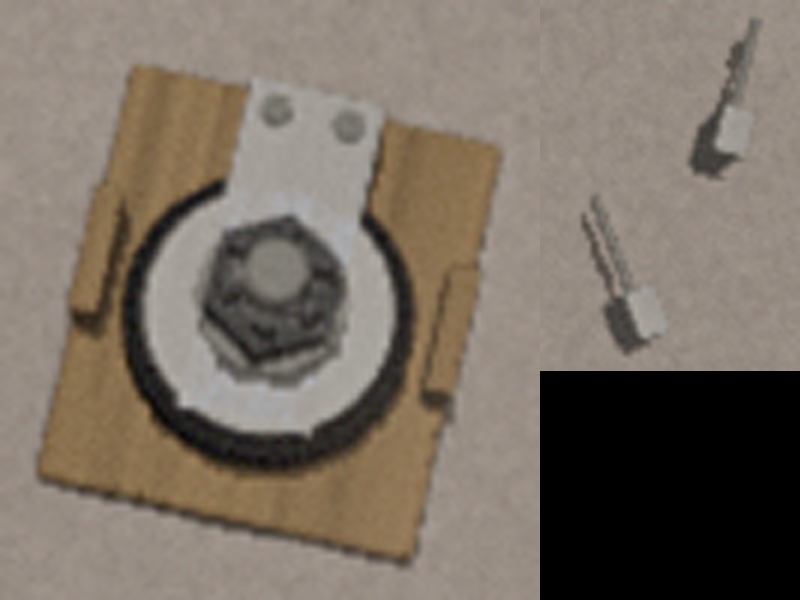

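```bash
python3 - <<'E'
from h import *
from scipy.spatial.transform import Rotation as Ro
im,d,p=load('top'); W=world(d,p)
def at(u,v,z):
    R=np.array(p['R']);t=np.array(p['t']); o=-R.T@t; q=R.T@np.array([(u-p['cx'])/p['fx'],(v-p['cy'])/p['fy'],1]); return (o+q*(z-o[2])/q[2]).round(1)
print('axle',at(281.8,165.8,120),W[164:168,280:284].reshape(-1,3).mean(0))
print('headA',at(370+ (650-540)*56/260,140+300*80/371,44),'B',at(370+(735-540)*56/260,140+120*80/371,44))
print('shankA tip',at(370+(595-540)*56/260,140+198*80/371,30))
c=[at(236+u/6,120+v/6,18) for u,v in((40,475),(135,67),(500,150),(410,560))]
c=np.array(c); print(c, 'ctr',c.mean(0)); e=c[1]-c[0];print(np.arctan2(e[1],e[0])); e=c[2]-c[3];print(np.arctan2(e[1],e[0]),np.linalg.norm(c[1]-c[0]),np.linalg.norm(c[2]-c[1]))
print(at(311,175,52),at(252,163,52))
_,_,w=load('wrist'); s=r.sense(); T=Ro.from_euler('xyz',s['tcp_rot']).as_matrix()
Rw=w['R']; o=-Rw.T@w['t']; print('cam in tool',T.T@(o-s['eef_pos']),'\n axes in tool (cols x,y,z)\n',(T.T@Rw.T).round(3),w['fx'],w['cx'],w['cy'])
a=np.array([561,-18]); P=W[130:215,240:322].reshape(-1,3); rr=np.hypot(*(P[:,:2]-a).T)
for r0 in range(18,40,2):
    m=(rr>r0)&(rr<r0+2); print(r0,np.percentile(P[m][:,2],[10,30,50,70,90]).round())
E
```

```text
axle [560.8 -18.3 120. ] [561.13402811 -17.59291145 121.24348279]
headA [ 493.7 -276.6   44. ] B [ 584.8 -321.1   44. ]
shankA tip [ 547.  -254.3   30. ]
[[ 505.    67.3   18. ]
 [ 668.1   33.5   18. ]
 [ 637.5 -110.5   18. ]
 [ 474.2  -75.6   18. ]] ctr [571.2   -21.325  18.   ]
-0.2043423455470737
-0.21054960497317982 166.56545260047176 147.21535246026482
[557.3 -87.3  52. ] [582.5  46.4  52. ]
cam in tool [  73.064646     -1.009068   -124.52614844] 
 axes in tool (cols x,y,z)
 [[-0.001 -0.957 -0.29 ]
 [ 1.    -0.001 -0.001]
 [ 0.    -0.29   0.957]] 331.44886830546915 277.2450413267789 215.321311673907
18 [100. 102. 106. 114. 116.]
20 [ 85.  99. 100. 102. 112.]
22 [ 58.  82.  92. 100. 102.]
24 [ 58.  78.  81.  84. 100.]
26 [57. 59. 78. 80. 83.]
28 [55. 57. 58. 60. 74.]
30 [56. 57. 58. 59. 61.]
32 [56. 57. 58. 59. 60.]
34 [56. 57. 58. 59. 60.]
36 [56. 57. 58. 59. 60.]
38 [56. 57. 58. 60. 61.]
```

>>> drive_tool --pt "3.23 -2.54 0.17 0" --pt "3.23 -2.54 0.17 0" --pt "3.23 -2.54 0.17 0" --pt "3.23 -2.54 0.17 0" --pt "3.23 -2.54 0.17 0" --pt "3.23 -2.54 0.17 0" --pt "3.23 -2.54 0.17 0" --pt "3.23 -2.54 0.17 0" --pt "3.23 -2.54 0.17 0" --pt "3.23 -2.54 0.17 0" --pt "3.23 -2.54 0.17 0" --pt "3.23 -2.54 0.17 0"

```text
clock: 1.15
eef_pos: [477.3, -157.5, 227.8]
tcp_rot: [3.142, -0.0, 0.368]
contact_force: [0.3, -1.0, -0.3]
opening: 1.004
```

>>> drive_tool --pt "3.23 -2.54 0.17 0" --pt "3.23 -2.54 0.17 0" --pt "3.23 -2.54 0.17 0" --pt "3.23 -2.54 0.17 0" --pt "0 0 0 -0.12" --pt "0 0 0 -0.12" --pt "0 0 0 -0.12" --pt "0 0 0 -0.11" --pt "0 0 0 0" --pt "0 0 0 0"

```text
clock: 1.98
eef_pos: [560.7, -18.1, 220.9]
tcp_rot: [-3.141, 0.0, 0.834]
contact_force: [0.1, 0.8, -0.7]
opening: 0.996
```

```bash
python3 - <<'E'
from h import *
s=r.sense();print(s['eef_pos'],s['tcp_rot'],s['contact_force'],s['qpos'])
im,d,p=grab('wrist','w2'); W=world(d,p)
print(proj(np.array([561,-18,120.]),p))
u,v=map(int,proj(np.array([561,-18,100.]),p)); v=min(max(v,100),320);u=min(max(u,133),427)
save(cv2.resize(im[v-100:v+100,u-133:u+133],(798,600),interpolation=cv2.INTER_CUBIC),'w2'); print(u,v)
a=np.array([561,-18]); P=W.reshape(-1,3)
ax=P[(P[:,2]>117)&(P[:,2]<124)&(np.hypot(*(P[:,:2]-a).T)<25)]; c,rad=cv2.minEnclosingCircle(ax[:,:2].astype(np.float32)); print('axle',ax.mean(0),c,rad)
m=(P[:,2]>96)&(P[:,2]<102)&(np.hypot(*(P[:,:2]-a).T)<35); c,rad=cv2.minEnclosingCircle(P[m][:,:2].astype(np.float32)); print('hex',m.sum(),P[m].mean(0),c,rad)
rr=np.hypot(*(P[:,:2]-ax.mean(0)[:2]).T)
for r0 in range(23,36,1):
    m=(rr>r0)&(rr<r0+1); print(r0,np.percentile(P[m][:,2],[10,30,50,70,90]).round())
E
```

```text
[560.72890182 -18.13604456 220.92908686] [-3.14136316e+00  1.89570387e-04  8.34366849e-01] [ 0.06142764  0.75048391 -0.7030772 ] [-3.50080197e-02  2.83022202e-01  1.79903571e+00  3.75498494e-06
  1.05983239e+00  7.01419643e-01]
(np.float64(279.3952386257556), np.float64(221.89022366559752))
279 213
axle [562.64884279 -18.16531112 118.86356717] (562.2256469726562, -18.353355407714844) 12.01899528503418
hex 1304 [565.8882489  -14.64718321  99.15265237] (562.0904541015625, -18.411670684814453) 26.402902603149414
23 [ 85.  99. 287. 292. 296.]
24 [ 79.  99. 289. 293. 296.]
25 [ 78.  97. 289. 292. 295.]
26 [ 78.  99. 289. 292. 295.]
27 [ 57.  80. 288. 291. 295.]
28 [ 56. 284. 289. 292. 294.]
29 [ 56. 284. 288. 291. 294.]
30 [ 56. 283. 287. 291. 294.]
31 [ 56. 282. 286. 290. 293.]
32 [ 56. 280. 285. 289. 293.]
33 [ 56. 278. 284. 289. 292.]
34 [ 56. 278. 283. 288. 292.]
35 [ 56. 278. 283. 287. 292.]
```

View pics/w2.png

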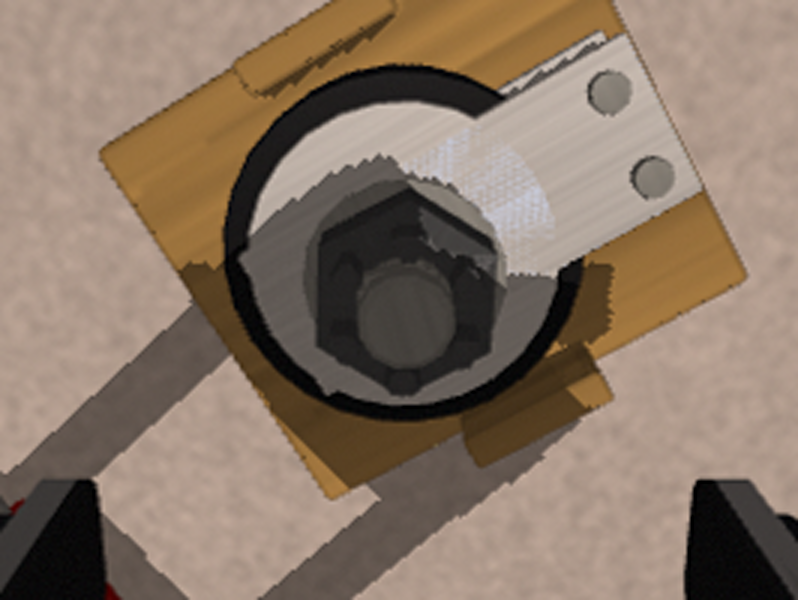

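```bash
python3 - <<'E'
from h import *
im,d,p=load('w2'); W=world(d,p); P=W[100:330,140:430].reshape(-1,3); P=P[P[:,2]<130]
q=P[:,:2]-[562.2,-18.3]; rr=np.hypot(*q.T); 
for r0 in np.arange(22,32,.5):
    m=(rr>r0)&(rr<r0+.5); h,_=np.histogram(P[m][:,2],[0,54,60,66,70,72,74,76,78,80,82,90,98,103]); print(r0,h)
th=np.arctan2(q[:,1],q[:,0])
# hex orientation: edge points at z~100, fit support function
m=(P[:,2]>96)&(P[:,2]<103)&(rr<30); Q=q[m]
for k in range(0,60,4):
    a=np.radians(k)
    print(k,[round(float(np.percentile(Q@[np.cos(a+j*np.pi/3),np.sin(a+j*np.pi/3)],99.7)),1) for j in range(6)])
E
```

```text
22.0 [ 0  0  0  0  0  0  0  0  1  1  0  3 86]
22.5 [ 0  0  0  0  0  0  0  3  4  6 24 24 94]
23.0 [ 0  0  0  0  0  0  0  1 16  2 18 29 55]
23.5 [ 0  0  0  0  0  0  0  0 19  3 20 14 50]
24.0 [ 0  1  0  0  0  0  0  2 18 11  8 14 32]
24.5 [ 0 17  0  0  0  0  0  0 43  2 11 16 25]
25.0 [ 0 14  0  0  0  0  0  1 42  7  8  8 23]
25.5 [ 0 31  0  0  0  0  0  3 42  7  6 11 14]
26.0 [ 0 29  0  0  0  0  0  6 64  6  6  5  5]
26.5 [ 0 30  0  0  0  0  0  1 60  4  0  1  0]
27.0 [ 0 39  0  0  0  0  0  5 64 17  0  0  0]
27.5 [ 0 45  0  0  0  0  0  9 68  3  0  0  0]
28.0 [ 0 45  0  0  0  0  0  3 23  1  0  0  0]
28.5 [ 0 51  0  0  0  0  0  0  2  0  0  0  0]
29.0 [ 0 54  0  0  0  0  0  0  0  0  0  0  0]
29.5 [ 0 58  0  0  0  0  0  0  0  0  0  0  0]
30.0 [ 0 65  0  0  0  0  0  0  0  0  0  0  0]
30.5 [ 0 63  0  0  0  0  0  0  0  0  0  0  0]
31.0 [ 0 68  0  0  0  0  0  0  0  0  0  0  0]
31.5 [ 0 75  0  0  0  0  0  0  0  0  0  0  0]
0 [25.0, 24.8, 24.5, 24.8, 23.2, 24.9]
4 [24.5, 24.3, 24.1, 24.4, 23.2, 24.4]
8 [24.0, 23.8, 23.5, 23.9, 23.1, 23.7]
12 [23.4, 23.2, 23.0, 23.3, 23.0, 23.4]
16 [23.1, 22.8, 22.4, 22.9, 23.1, 23.0]
20 [23.6, 23.3, 23.0, 22.8, 23.7, 23.6]
24 [24.1, 23.9, 23.8, 22.9, 24.2, 24.1]
28 [24.4, 24.4, 24.4, 23.1, 24.6, 24.6]
32 [24.9, 24.8, 24.9, 23.0, 25.0, 25.0]
36 [25.2, 25.1, 25.2, 22.8, 25.3, 25.3]
40 [25.4, 25.2, 25.3, 22.6, 25.5, 25.5]
44 [25.6, 25.2, 25.3, 22.7, 25.6, 25.7]
48 [25.6, 25.3, 25.4, 22.6, 25.6, 25.6]
52 [25.4, 25.2, 25.3, 22.8, 25.4, 25.4]
56 [25.1, 24.9, 25.1, 23.1, 25.1, 25.2]
```

Hexagon in view: vertices at (410,185) and (402,395), flats left x≈319 and right x≈491, so the jaws (image horizontal) are nearly square to a flat pair; nut ≈ −0.48. Gripping and turning about 0.48.

>>> drive_tool --pt "0.09 0.12 3.5 0.06" --pt "0 0 3.5 0" --pt "0 0 3.0 0" --pt "0 0 1.6 0" --pt "0 0 0.5 0" --pt "0 0 0 0" --pt "0 0 0 0" --jaw 0.2

```text
clock: 2.62
eef_pos: [562.9, -18.4, 100.8]
tcp_rot: [3.141, -0.001, 0.776]
contact_force: [-0.6, 0.1, 0.5]
opening: 0.802
```

>>> drive_tool --pt "0 0 0 0" --pt "0 0 0 0" --pt "0 0 0 0" --pt "0 0 0 0" --pt "0 0 0 0" --pt "0 0 0 0" --jaw 0.6 --force 25

```text
clock: 3.12
eef_pos: [563.7, -18.6, 101.8]
tcp_rot: [3.139, -0.002, 0.778]
contact_force: [0.5, -2.4, 6.2]
opening: 0.531
```

>>> drive_tool --pt "0 0 0 0.05" --pt "0 0 0 0.06" --pt "0 0 0 0.06" --pt "0 0 0 0.06" --pt "0 0 0 0.06" --pt "0 0 0 0.06" --pt "0 0 0 0.06" --pt "0 0 0 0.05" --pt "0 0 0 0" --pt "0 0 0 0"

```text
clock: 3.95
eef_pos: [563.9, -18.9, 101.8]
tcp_rot: [3.14, -0.003, 0.317]
contact_force: [0.1, -4.2, 7.0]
opening: 0.531
```

>>> drive_tool --pt "0 0 0 0" --pt "0 0 0 0" --pt "0 0 0 0" --pt "0 0 -2 0" --pt "0 0 -3.5 0" --pt "0 0 -3.5 0" --pt "0 0 0 0.1" --pt "0 0 0 0.12" --pt "0 0 0 0.12" --pt "0 0 0 0.12" --pt "0 0 0 0.06" --jaw 0.2

```text
clock: 4.87
eef_pos: [562.1, -18.1, 190.1]
tcp_rot: [-3.141, 0.0, -0.209]
contact_force: [-0.2, 0.8, -0.3]
opening: 0.799
```

>>> drive_tool --pt "3.0 0 1 0" --pt "3.0 0 2 0" --pt "0 0 2 0" --pt "0 0 0 0" --pt "0 0 0 0" --jaw 0

```text
clock: 5.28
eef_pos: [619.6, -30.1, 138.9]
tcp_rot: [3.141, 0.004, -0.202]
contact_force: [0.7, -0.6, 0.8]
opening: 1.001
```

```bash
python3 - <<'E'
from h import *
s=r.sense();print(s['eef_pos'],s['tcp_rot'])
im,d,p=grab('wrist','w3'); W=world(d,p)
x=np.array([np.cos(.207),-np.sin(.207),0])
u,v=proj(np.array([562.2,-18.3,106.])+12*x,p); print(u,v)
u,v=int(u),int(min(v,344)); c=im[v-75:v+75,u-100:u+100]
c=cv2.convertScaleAbs(c,alpha=2.5)
save(cv2.resize(c,(800,600),interpolation=cv2.INTER_CUBIC),'w3'); print(u-100,v-75)
E
```

```text
[619.59730067 -30.14409677 138.85279538] [ 3.14115864  0.00395724 -0.20226303]
278.1167856797684 337.2986999027851
178 262
```

View pics/w3.png

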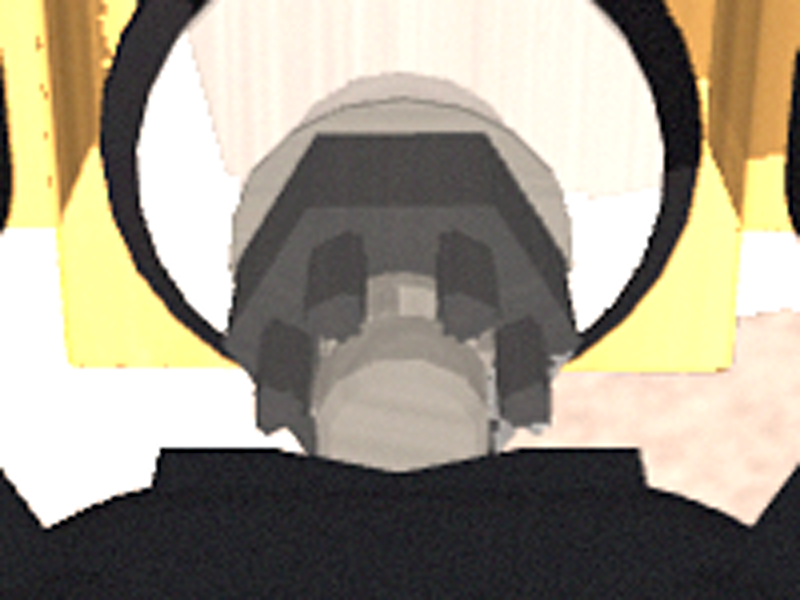

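Nut now square: top flat (318..487,133), the far slot between castellations at x 365–440, axle beneath at (400,400). Zooming into the slot.

```bash
python3 - <<'E'
from h import *
im,d,p=load('w3')
c=im[318:362,246:310].astype(float); print(c.min(),c.max())
c=np.clip((c-20)*2.2,0,255).astype(np.uint8)
save(cv2.resize(c,(768,528),interpolation=cv2.INTER_NEAREST),'w3z')
g=im[...,1]; 
for v in range(328,346): print(v,g[v,266:292])
E
```

```text
24.0 79.0
328 [29 27 28 31 36 38 36 37 33 37 35 36 37 37 36 37 35 37 37 37 36 27 29 29
 29 28]
329 [29 29 27 31 36 36 35 36 38 37 38 39 39 39 38 37 37 37 36 36 35 29 27 30
 29 28]
330 [27 29 27 28 37 37 39 42 50 49 48 51 55 54 53 47 45 43 39 39 35 28 29 29
 28 29]
331 [28 28 28 32 47 50 55 58 57 57 57 59 59 58 60 57 57 59 56 52 42 28 27 30
 29 28]
332 [30 30 28 37 60 57 57 56 57 57 59 58 59 58 58 56 54 56 56 59 52 33 28 29
 30 28]
333 [29 30 27 39 58 58 57 57 58 56 60 63 67 64 63 62 60 59 59 57 54 31 28 30
 29 29]
334 [29 29 28 35 59 58 60 58 56 56 56 63 75 72 72 71 71 71 68 62 59 33 28 31
 29 30]
335 [31 31 27 38 59 58 57 54 57 58 56 62 73 71 71 71 71 69 71 72 67 35 27 32
 32 32]
336 [38 35 31 41 58 57 56 54 57 56 55 62 72 72 71 69 70 71 70 73 67 37 30 38
 38 36]
337 [38 34 29 41 58 56 56 54 55 55 54 59 72 71 70 69 70 70 71 72 68 45 30 35
 36 38]
338 [36 35 29 41 57 57 56 55 57 56 57 60 73 70 70 68 69 71 70 73 69 44 30 38
 36 36]
339 [36 35 31 42 60 58 57 56 59 59 57 62 72 71 71 70 69 69 71 73 67 40 30 37
 37 37]
340 [35 36 33 42 60 58 58 62 64 61 61 62 71 69 69 69 67 67 71 71 66 37 32 35
 36 37]
341 [37 36 36 48 69 61 60 62 60 59 58 57 57 58 57 55 55 57 62 67 61 40 36 35
 38 39]
342 [38 35 41 53 63 58 58 58 59 58 58 57 57 57 56 55 55 55 56 57 54 49 41 34
 36 37]
343 [37 39 54 59 58 58 59 57 58 56 56 56 57 57 55 57 56 57 55 55 58 58 50 37
 37 36]
344 [35 38 49 59 58 57 55 55 56 57 55 56 56 57 57 56 56 56 57 55 56 56 48 35
 35 37]
345 [40 41 52 59 58 56 55 56 56 55 55 57 59 57 59 59 58 58 57 57 57 56 49 37
 40 38]
```

View pics/w3z.png

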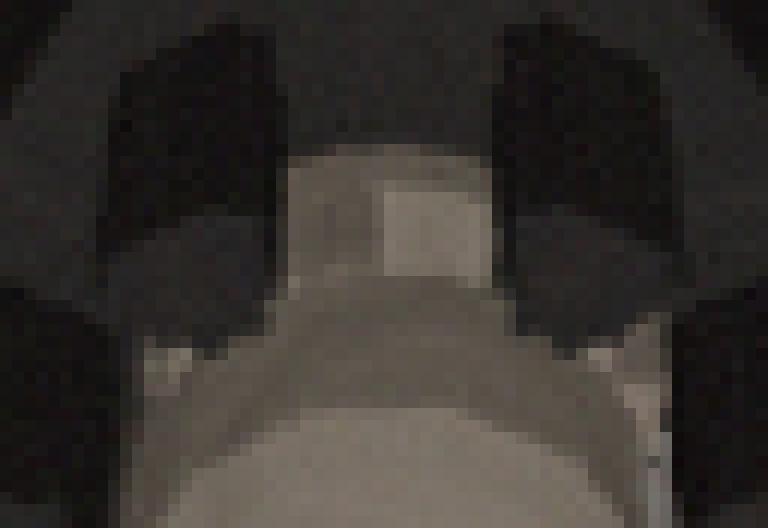

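```bash
python3 - <<'E'
from h import *
im,d,p=load('w3'); W=world(d,p)
A=np.array([562.2,-18.3]); psi=-.207
for z in (100,103,106,109,120): 
    print(z,[np.round(proj(np.r_[A+12*np.array([np.cos(psi+a),np.sin(psi+a)]),z],p),1) for a in(0,-.22)])
ax=W[(W[...,2]>117)&(W[...,2]<124)]; ax=ax[np.hypot(*(ax[:,:2]-A).T)<25]; print('axle top mean/ymin..',ax.mean(0))
R=np.array(p['R']);t=np.array(p['t']);o=-R.T@t
for u,v in((277.6,337),(286.6,337),(269.4,337),(277.6,340.5),(277.6,333.5)):
    q=R.T@np.array([(u-p['cx'])/p['fx'],(v-p['cy'])/p['fy'],1])
    # intersect cylinder r=12
    a=q[:2]@q[:2];e=o[:2]-A;b=e@q[:2];c=e@e-144; s=(-b-np.sqrt(b*b-a*c))/a; X=o+s*q
    print(u,v,X.round(1),'ang rel stand',(np.arctan2(*(X[:2]-A)[::-1])-psi).round(3))
print('hexflat',[W[v,278].round(1) for v in (318,322,326)])
E
```

```text
100 [array([278.1, 330.6]), array([282.6, 331. ])]
103 [array([278.1, 333.9]), array([282.7, 334.3])]
106 [array([278.1, 337.3]), array([282.8, 337.7])]
109 [array([278.1, 340.8]), array([282.9, 341.3])]
120 [array([278.2, 354.7]), array([283.2, 355.2])]
axle top mean/ymin.. [565.87790409 -19.05813487 118.8412771 ]
277.6 337 [574.  -20.5 105.7] ang rel stand 0.024
286.6 337 [572.  -25.3 104.4] ang rel stand -0.412
269.4 337 [573.9 -15.7 104.4] ang rel stand 0.422
277.6 340.5 [574.  -20.5 108.7] ang rel stand 0.024
277.6 333.5 [574.  -20.5 102.6] ang rel stand 0.024
hexflat [array([581.7, -22.3,  99.4]), array([579.1, -21.8,  99.2]), array([575.9, -21.1,  98.4])]
```

>>> drive_tool --pt "0 0 -3.0 0" --pt "-2.8 0 -1.5 0" --pt "-3.03 0 0 0" --pt "0 0 0 -0.12" --pt "0 0 0.5 -0.12" --pt "0 0 1.5 -0.12" --pt "0 0 2.5 -0.12" --pt "0 0 2.5 -0.03" --pt "0 0 1.3 0" --pt "0 0 0 0" --pt "0 0 0 0" --jaw 0.2

```text
clock: 6.25
eef_pos: [563.8, -18.5, 103.0]
tcp_rot: [-3.142, -0.0, 0.308]
contact_force: [-0.1, 0.2, 0.3]
opening: 0.799
```

>>> drive_tool --pt "0 0 0 0" --pt "0 0 0 0" --pt "0 0 0 0" --pt "0 0 0 0" --pt "0 0 0 0" --pt "0 0 0 0" --jaw 0.6

```text
clock: 6.75
eef_pos: [565.0, -18.6, 104.1]
tcp_rot: [3.141, -0.002, 0.308]
contact_force: [-2.0, 0.8, 6.3]
opening: 0.533
```

>>> drive_tool --pt "0 0 0 0.05" --pt "0 0 0 0.06" --pt "0 0 0 0.06" --pt "0 0 0 0.045" --pt "0 0 0 0" --pt "0 0 0 0" --pt "0 0 0 0"

```text
clock: 7.33
eef_pos: [565.1, -18.9, 104.1]
tcp_rot: [3.141, -0.003, 0.092]
contact_force: [-1.4, -2.1, 5.9]
opening: 0.529
```

>>> drive_tool --pt "0 0 0 0" --pt "0 0 0 0" --pt "0 0 0 0" --pt "0 0 -2 0" --pt "0 0 -3.0 0.06" --pt "0 0 0 0.12" --pt "0 0 0 0.12" --pt "0 0 0 0.12" --pt "0 0 0 0.11" --pt "2.8 0 0.5 0" --pt "3.0 0 0.8 0" --pt "0 0 0 0" --jaw 0.15

```text
clock: 8.33
eef_pos: [620.5, -44.8, 138.6]
tcp_rot: [-3.141, -0.003, -0.438]
contact_force: [-1.1, -0.0, 0.6]
opening: 0.85
```

```bash
python3 - <<'E'
from h import *
s=r.sense();print(s['eef_pos'],s['tcp_rot'])
im,d,p=grab('wrist','w4')
A=np.array([562.4,-18.3]); psi=-.433
u,v=proj(np.r_[A+12*np.array([np.cos(psi),np.sin(psi)]),106],p); print(u,v)
c=im[int(v)-22:int(v)+22,int(u)-32:int(u)+32].astype(float); print(int(u)-32,int(v)-22)
c=np.clip((c-20)*2.2,0,255).astype(np.uint8)
save(cv2.resize(c,(768,528),interpolation=cv2.INTER_NEAREST),'w4z')
g=im[...,1]
for k in (-2,0,2): print(int(v)+k,g[int(v)+k,int(u)-14:int(u)+15])
R=np.array(p['R']);t=np.array(p['t']);o=-R.T@t
for uu in range(int(u)-8,int(u)+9,2):
    q=R.T@np.array([(uu-p['cx'])/p['fx'],(v-p['cy'])/p['fy'],1]); a=q[:2]@q[:2];e=o[:2]-A;b=e@q[:2];cc=e@e-144; s=(-b-np.sqrt(b*b-a*cc))/a; X=o+s*q
    print(uu,(np.arctan2(*(X[:2]-A)[::-1])).round(3),X[2].round(1))
E
```

```text
[620.47153352 -44.77927017 138.60758642] [-3.14082789 -0.0033473  -0.4376603 ]
278.7152471744639 346.13396227954996
246 324
344 [32 31 33 31 30 30 48 59 59 60 71 73 73 72 69 71 72 72 72 71 67 57 58 47
 26 34 31 32 34]
346 [38 37 38 37 35 35 54 58 57 59 70 73 72 70 72 71 72 71 72 71 67 57 56 47
 29 36 37 38 36]
348 [35 38 38 36 32 33 52 60 58 62 70 74 73 71 70 70 72 72 72 72 67 58 57 48
 27 37 38 37 38]
270 -0.008 104.6
272 -0.111 105.2
274 -0.21 105.6
276 -0.305 105.9
278 -0.399 106.0
280 -0.493 106.0
282 -0.588 105.8
284 -0.684 105.5
286 -0.784 105.1
```

View pics/w4z.png

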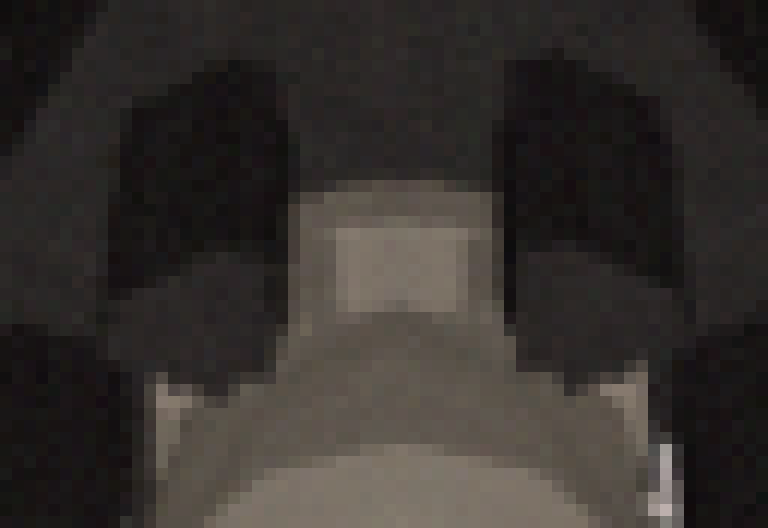

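Hole plainly visible, columns 273.5–284.7 inside the slot 270–287, so the hole's world direction ≈ −0.44 and slot is aligned. Now for pin A.

>>> drive_tool --pt "-0.29 3.77 -0.7 0" --pt "-0.29 3.77 -0.7 0" --pt "-0.29 3.77 -0.7 0" --pt "-0.29 3.77 0 0" --pt "-0.29 3.77 0 0" --pt "-0.29 3.77 0 0" --pt "-0.29 3.77 0 0" --pt "0 0 0 -0.12" --pt "0 0 0 -0.12" --pt "0 0 0 -0.12" --pt "0 0 0 -0.12" --pt "0 0 0 -0.12" --jaw 0

```text
clock: 9.38
eef_pos: [485.6, -273.2, 160.2]
tcp_rot: [-3.141, 0.0, 0.168]
contact_force: [0.4, -0.2, 0.2]
opening: 1.004
```

>>> drive_tool --pt "0 0 0 -0.12" --pt "0 0 0 -0.11" --pt "0 0 0 0" --pt "0 0 0 0"

```text
clock: 9.72
eef_pos: [486.0, -273.2, 160.2]
tcp_rot: [-3.141, 0.0, 0.389]
contact_force: [-0.7, 0.3, -0.4]
opening: 0.999
```

```bash
python3 - <<'E'
from h import *
s=r.sense();print(s['eef_pos'],s['tcp_rot'],r.tcp_to_tips)
im,d,p=grab('wrist','w5'); W=world(d,p)
m=(W[...,2]>41)&(W[...,2]<48); n,l,st,ce=cv2.connectedComponentsWithStats(m.astype(np.uint8))
for i in range(1,n):
    if st[i,4]>150:
        P=W[l==i]; print(ce[i],st[i],P.mean(0).round(1),cv2.minAreaRect(P[:,:2].astype(np.float32)))
m=(W[...,2]>24)&(W[...,2]<34); n,l,st,ce=cv2.connectedComponentsWithStats(m.astype(np.uint8))
for i in range(1,n):
    if st[i,4]>60: P=W[l==i]; print('shank',ce[i],st[i],P.mean(0).round(1),cv2.fitLine(P[:,:2].astype(np.float32),cv2.DIST_HUBER,0,.01,.01).ravel())
save(im,'w5')
E
```

```text
[ 485.99846442 -273.18916496  160.19316042] [-3.14122557e+00  1.45441493e-04  3.89413782e-01] 17.0
[58.68038741 25.25423729] [ 44   0  30  53 413] [550.8 -92.9  44.5] ((550.6825561523438, -92.95390319824219), (2.608248710632324, 37.100093841552734), 77.9462890625)
[391.08364544 121.69787765] [373 102  38  40 801] [ 579.1 -320.2   42.9] ((579.0477905273438, -320.5706787109375), (16.43977928161621, 24.115686416625977), 74.5804672241211)
[281.56299841 213.23285486] [271 198  22  31 627] [ 488.1 -274.7   43.1] ((487.83447265625, -274.8062438964844), (24.083086013793945, 15.817611694335938), 19.066673278808594)
shank [18.81053952 35.0727729 ] [  0   0  41  58 797] [534.2 -59.8  30.5] [ 9.1667008e-01 -3.9964479e-01  5.3536249e+02 -6.0250813e+01]
shank [74.27640845 27.45774648] [ 57   0  36  57 568] [553.3 -93.4  29.2] [ 9.7787565e-01 -2.0918708e-01  5.5336920e+02 -9.3411018e+01]
shank [423.89543726  75.68060837] [398  46  52  62 526] [ 617.  -330.6   30.9] [ 9.6390814e-01 -2.6623514e-01  6.1709186e+02 -3.3053595e+02]
shank [376.41304348 120.23913043] [366 102  25  39 138] [ 577.4 -314.    28.9] [ 9.7261590e-01 -2.3241834e-01  5.7665277e+02 -3.1198309e+02]
shank [283.1039501  163.89397089] [272 127  21  71 481] [ 521.4 -262.3   30.9] [ 9.3735498e-01  3.4837574e-01  5.2269836e+02 -2.6178397e+02]
shank [ 15.15384615 251.94983278] [  0 240  35  24 299] [365.8 -80.8  24.8] [ 1.9529532e-01  9.8074448e-01  3.6577991e+02 -8.0927719e+01]
shank [172.02325581 347.10465116] [166 342  13  12  86] [ 328.1 -232.4   29.2] [ 1.9648992e-01  9.8050582e-01  3.2809641e+02 -2.3237286e+02]
shank [200.434375  362.1359375] [174 351  55  28 640] [ 322.5 -261.7   29.6] [   0.70117414   -0.71299005  322.55905    -261.91165   ]
```

View pics/w5.png

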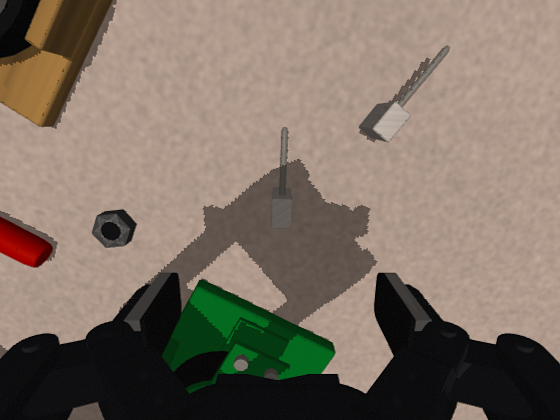

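Picture: pin A head at (282,213) with shank up to (285,128), B at (388,122) farther off; A (range 560) is the nearest. Descending on A.

>>> drive_tool --pt "-0.18 0.21 2.5 0.04" --pt "0 0 3.5 0" --pt "0 0 3.5 0" --pt "0 0 2.4 0" --pt "0 0 1.2 0" --pt "0 0 0 0" --pt "0 0 0 0" --jaw 0.4

```text
clock: 10.35
eef_pos: [485.6, -276.3, 29.3]
tcp_rot: [-3.141, 0.0, 0.352]
contact_force: [-0.0, 0.7, 0.2]
opening: 0.604
```

>>> drive_tool --pt "0 0 0 0" --pt "0 0 0 0" --pt "0 0 0 0" --pt "0 0 0 0" --pt "0 0 0 0" --pt "0 0 0 0" --pt "0 0 0 0" --jaw 1.0 --force 25

```text
clock: 10.93
eef_pos: [486.5, -276.8, 30.6]
tcp_rot: [3.14, -0.002, 0.353]
contact_force: [-0.6, 0.1, 6.0]
opening: 0.178
```

>>> drive_tool --pt "0 0 -2 0" --pt "0 0 -3.3 0" --pt "0 0 -3.3 0" --pt "0 0 -3.3 0" --pt "1.17 -3.56 0 0" --pt "1.17 -3.56 0 0" --pt "1.17 -3.56 0 0" --pt "1.17 -3.56 0 0" --pt "1.17 -3.56 0 0" --pt "1.17 -3.56 0 0" --pt "1.17 -3.56 0 0" --pt "1.17 -3.56 0 0"

```text
clock: 11.93
eef_pos: [474.8, 25.0, 149.0]
tcp_rot: [3.141, -0.002, 0.352]
contact_force: [1.0, 0.4, -0.5]
opening: 0.189
```

>>> drive_tool --pt "0 0 0 0.1" --pt "0 0 0 0.117" --pt "0 0 0 0.117" --pt "0 0 0 0.117" --pt "0 0 0 0.117" --pt "0 0 0 0.117" --pt "0 0 0 0.115" --pt "0 0 0 0" --pt "0 0 0 0" --pt "0 0 0 0"

```text
clock: 12.77
eef_pos: [475.1, 23.3, 148.4]
tcp_rot: [-3.141, -0.001, -0.443]
contact_force: [-0.4, -0.1, -1.3]
opening: 0.184
```

```bash
python3 - <<'E'
from h import *
s=r.sense();print(s['eef_pos'],s['tcp_rot'],s['contact_force'])
im,d,p=grab('wrist','w6'); save(im,'w6'); W=world(d,p)
S=W[200:420,200:360]; z=s['eef_pos'][2]
T=s['eef_pos']; ps=s['tcp_rot'][2]; X=np.array([np.cos(ps),np.sin(ps)]);Y=np.array([np.sin(ps),-np.cos(ps)])
P=W.reshape(-1,3); q=P[:,:2]-T[:2]; a=q@X;b=q@Y
m=(P[:,2]>z-8)&(P[:,2]<z+8)&(a>16)&(a<80)&(abs(b)<20)
print('shank',m.sum()); 
for lo in range(16,76,6):
    k=m&(a>=lo)&(a<lo+6)
    if k.sum(): print(lo,k.sum(),b[k].mean().round(2),(P[k][:,2].mean()-z).round(2),(P[k][:,2].max()-z).round(2))
print('tip',np.percentile(a[m],99.5))
m=(P[:,2]>z+8)&(P[:,2]<z+22)&(abs(a)<25)&(abs(b)<12); print('headtop',m.sum(),a[m].min(),a[m].max(),b[m].mean(),P[m][:,2].mean()-z)
E
```

```text
[475.05173845  23.29386846 148.44852703] [-3.14131125e+00 -5.41680271e-04 -4.43479772e-01] [-0.41998641 -0.11457441 -1.25897088]
shank 1539
16 162 -0.07 0.41 2.02
22 168 -0.08 0.44 2.05
28 172 -0.07 0.46 2.28
34 176 -0.04 0.36 2.29
40 183 -0.07 0.45 2.34
46 199 0.06 0.35 2.09
52 222 -0.05 0.25 2.44
58 219 -0.04 0.23 2.23
64 38 -0.05 -0.76 0.74
tip 65.11270937814076
headtop 3454 -12.718979150710728 14.090784959080834 -0.05923704027320618 13.791993800298513
```

View pics/w6.png

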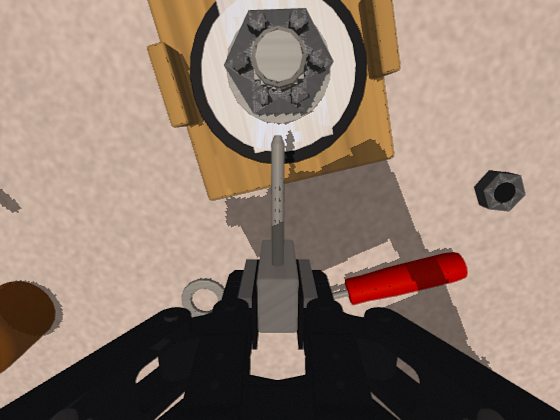

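Pin is held straight (shank column 278, tip (278,138)), pointing at the near slot (278,95) of the nut. Measuring the axle in this same image for the relative fit.

```bash
cat > rel.py <<'E'
from h import *
import sys
def rel(n):
    im,d,p=load(n); W=world(d,p); s=r.sense(); T=s['eef_pos']; ps=s['tcp_rot'][2]; X=np.array([np.cos(ps),np.sin(ps)]);Y=np.array([np.sin(ps),-np.cos(ps)])
    P=W.reshape(-1,3); q=P[:,:2]-T[:2]; a=q@X;b=q@Y
    m=(P[:,2]>115)&(P[:,2]<125)&(np.hypot(*(P[:,:2]-[562.4,-18.3]).T)<20)
    from scipy import ndimage
    pts=np.c_[a[m],b[m]].astype(np.float32); c,rad=cv2.minEnclosingCircle(pts)
    print('axle top z',np.median(P[m][:,2]),'ctr a,b',c,rad,'mean',pts.mean(0),'b range',np.percentile(pts[:,1],[1,99]))
    m=(abs(P[:,2]-99.5)<2.5)&(np.hypot(*(P[:,:2]-[562.4,-18.3]).T)<30); print('hex top z',np.median(P[m][:,2]),'b range',np.percentile(b[m],[.5,99.5]),'a',np.percentile(a[m],[.5,99.5]))
    for k in range(8,18):  # hexagon orientation
        g=np.radians(-25+k*0+0)
if __name__=='__main__': rel(sys.argv[1])
E
python3 rel.py w6
```

```text
axle top z 118.80855619864167 ctr a,b (94.21990966796875, -2.522081136703491) 15.54743766784668 mean [96.453835    0.32660082] b range [-10.54127379  11.24269913]
hex top z 99.05178642249771 b range [-24.51508321  25.32116662] a [ 73.48577043 119.47698008]
```

>>> drive_tool --pt "0 0.03 2 0" --pt "0 0 1.5 0" --pt "0 0 0.6 0" --pt "0 0 0.1 0" --pt "0 0 0 0" --pt "0.3 0 0 0" --pt "0.3 0 0 0" --pt "0 0 0 0"

```text
clock: 13.48
eef_pos: [481.6, 20.2, 106.9]
tcp_rot: [-3.141, -0.002, -0.447]
contact_force: [-1.1, -0.2, -0.3]
opening: 0.181
```

```bash
python3 - <<'E'
from h import *
s=r.sense();print(s['eef_pos'],s['tcp_rot'],s['contact_force'],s['wrist_torque'])
A=np.array([562.4,-18.3]); ps=s['tcp_rot'][2]; q=A-s['eef_pos'][:2]; print(q@[np.cos(ps),np.sin(ps)],q@[np.sin(ps),-np.cos(ps)])
im,d,p=grab('wrist','w7')
E
python3 rel.py w7
```

```text
[481.62074692  20.24682885 106.90005013] [-3.14066901e+00 -1.89592938e-03 -4.47080441e-01] [-1.12333199 -0.22265721 -0.30966391] [-0.01490877 -0.04044467  0.01038106]
89.5048510044577 -0.1654970171404306
axle top z 118.82028247950242 ctr a,b (93.46685028076172, -1.7992827892303467) 15.963899612426758 mean [ 8.986452e+01 -7.416416e-02] b range [-10.95551495  10.81293836]
hex top z 99.07046649595844 b range [-25.04640722  24.94829329] a [ 67.00986307 111.38536159]
```

>>> drive_tool --pt "0.3 0 0.04 0" --pt "0.3 0 0 0" --pt "0.3 0 0 0" --pt "0.1 0 0 0" --pt "0.1 0 0 0" --pt "0.1 0 0 0" --pt "0.1 0 0 0" --pt "0 0 0 0" --pt "0 0 0 0"

```text
clock: 14.28
eef_pos: [492.0, 14.8, 105.6]
tcp_rot: [3.142, 0.0, -0.447]
contact_force: [0.6, 0.8, -0.2]
opening: 0.184
```

>>> drive_tool --pt "0.1 0 0 0" --pt "0.1 0 0 0" --pt "0 0 0 0"

```text
clock: 14.53
eef_pos: [494.0, 13.9, 105.7]
tcp_rot: [-3.141, -0.0, -0.447]
contact_force: [1.6, 1.2, -1.2]
opening: 0.182
```

>>> drive_tool --pt "0.1 0 0 0" --pt "0.1 0 0 0" --pt "0 0 0 0"

```text
clock: 14.78
eef_pos: [495.7, 13.0, 105.7]
tcp_rot: [3.142, 0.0, -0.447]
contact_force: [-0.6, -0.3, 0.9]
opening: 0.18
```

>>> drive_tool --pt "0.1 0 0 0" --pt "0.1 0 0 0" --pt "0 0 0 0"

```text
clock: 15.03
eef_pos: [497.8, 12.1, 105.9]
tcp_rot: [-3.141, -0.001, -0.447]
contact_force: [-0.3, -0.1, 1.5]
opening: 0.185
```

>>> drive_tool --pt "0.15 0 0 0" --pt "0.15 0 0 0" --pt "0.15 0 0 0" --pt "0.15 0 0 0" --pt "0 0 0 0"

```text
clock: 15.45
eef_pos: [503.3, 9.5, 105.8]
tcp_rot: [-3.141, -0.001, -0.447]
contact_force: [-0.6, -0.5, 4.1]
opening: 0.181
```

>>> drive_tool --pt "0.15 0 0 0" --pt "0.15 0 0 0" --pt "0.15 0 0 0" --pt "0.15 0 0 0" --pt "0 0 0 0"

```text
clock: 15.87
eef_pos: [508.5, 6.9, 105.8]
tcp_rot: [-3.142, -0.0, -0.447]
contact_force: [-1.0, 0.1, 4.9]
opening: 0.181
```

>>> drive_tool --pt "0 0 -0.05 0" --pt "0 0 0 0" --pt "0 0 0 0"

```text
clock: 16.12
eef_pos: [508.5, 6.9, 106.1]
tcp_rot: [-3.142, -0.0, -0.447]
contact_force: [-0.7, 0.2, 0.9]
opening: 0.182
```

>>> drive_tool --pt "0.15 0 0 0" --pt "0.15 0 0 0" --pt "0.15 0 0 0" --pt "0.1 0 0 0" --pt "0 0 0 0"

```text
clock: 16.53
eef_pos: [513.5, 4.5, 106.1]
tcp_rot: [-3.142, -0.0, -0.447]
contact_force: [0.3, -0.2, -0.5]
opening: 0.182
```

>>> drive_tool --pt "0.15 0 0 0" --pt "0.15 0 0 0" --pt "0.15 0 0 0" --pt "0.15 0 0 0" --pt "0.15 0 0 0" --pt "0.15 0 0 0" --pt "0 0 0 0"

```text
clock: 17.12
eef_pos: [521.7, 0.6, 106.2]
tcp_rot: [-3.141, -0.0, -0.447]
contact_force: [0.6, -0.5, -0.2]
opening: 0.186
```

>>> drive_tool --pt "0.1 0 0 0" --pt "0.1 0 0 0" --pt "0 0 0 0"

```text
clock: 17.37
eef_pos: [523.3, -0.2, 106.2]
tcp_rot: [-3.142, -0.0, -0.447]
contact_force: [0.3, -0.2, -0.3]
opening: 0.18
```

>>> drive_tool --pt "0.1 0 0 0" --pt "0.1 0 0 0" --pt "0 0 0 0"

```text
clock: 17.62
eef_pos: [525.1, -1.0, 106.2]
tcp_rot: [-3.141, -0.0, -0.447]
contact_force: [0.5, -0.6, -0.4]
opening: 0.18
```

>>> drive_tool --pt "0.1 0 0 0" --pt "0.1 0 0 0" --pt "0 0 0 0"

```text
clock: 17.87
eef_pos: [527.0, -1.9, 106.2]
tcp_rot: [-3.142, -0.0, -0.447]
contact_force: [0.4, -0.4, -0.8]
opening: 0.184
```

>>> drive_tool --pt "0.1 0 0 0" --pt "0 0 0 0" --pt "0 0 0 0"

```text
clock: 18.12
eef_pos: [527.7, -2.3, 106.2]
tcp_rot: [-3.142, -0.0, -0.447]
contact_force: [0.4, 0.5, -0.0]
opening: 0.18
```

>>> drive_tool --pt "0.1 0 0 0" --pt "0 0 0 0" --pt "0 0 0 0"

```text
clock: 18.37
eef_pos: [528.6, -2.7, 106.2]
tcp_rot: [-3.142, -0.0, -0.447]
contact_force: [-1.0, 0.6, 0.1]
opening: 0.18
```

>>> drive_tool --pt "0.1 0 0 0" --pt "0 0 0 0" --pt "0 0 0 0"

```text
clock: 18.62
eef_pos: [529.1, -3.0, 106.2]
tcp_rot: [3.141, 0.001, -0.447]
contact_force: [-2.2, 1.0, 1.8]
opening: 0.186
```

>>> drive_tool --pt "0.07 0 0 0" --pt "0 0 0 0" --pt "0 0 0 0"

```text
clock: 18.87
eef_pos: [529.1, -3.1, 106.1]
tcp_rot: [3.141, 0.002, -0.447]
contact_force: [-4.7, 3.9, 3.8]
opening: 0.185
```

>>> drive_tool --pt "-0.08 0 0 0" --pt "0 0 0 0" --pt "0 0 0 0"

```text
clock: 19.12
eef_pos: [529.0, -3.0, 106.1]
tcp_rot: [3.141, 0.001, -0.447]
contact_force: [-2.9, 1.1, 1.6]
opening: 0.185
```

>>> drive_tool --pt "0 0 0 0" --pt "0 0 0 0" --pt "0 0 0 0" --pt "0 0 0 0" --pt "0 0 -1 0" --pt "0 0 -2 0" --pt "0 0 -3 0" --pt "-2 0 -3 0" --pt "-2 0 0 0" --pt "0 0 0 0" --pt "0 0 0 0" --jaw 0.5

```text
clock: 20.03
eef_pos: [493.1, 14.4, 197.1]
tcp_rot: [-3.141, -0.001, -0.446]
contact_force: [0.7, 0.0, 0.3]
opening: 0.5
```

```bash
python3 - <<'E'
from h import *
s=r.sense();print(s['eef_pos'],s['tcp_rot'],s['contact_force'])
im,d,p=grab('wrist','w8'); save(im,'w8'); W=world(d,p); P=W.reshape(-1,3); A=np.array([562.4,-18.3])
q=P[:,:2]-A; X=np.array([np.cos(-.445),np.sin(-.445)]); Y=np.array([-X[1],X[0]]); a=q@X;b=q@Y
m=(P[:,2]>113)&(P[:,2]<124)&(a>-55)&(a<-18)&(abs(b)<15)
Q=P[m]; print('head top z',np.median(Q[:,2]),cv2.minAreaRect(np.c_[a[m],b[m]].astype(np.float32)),a[m].min(),a[m].max())
m=(P[:,2]>100)&(P[:,2]<111)&(a>13)&(a<40)&(abs(b)<5); print('far shank',m.sum(),a[m].max() if m.any() else 0,b[m].mean(),P[m][:,2].max())
E
```

```text
[493.05836497  14.39771864 197.14889188] [-3.14101065e+00 -1.29674103e-03 -4.46430370e-01] [0.73945462 0.04318595 0.30816855]
head top z 116.66406328571418 ((-33.75902557373047, -1.0193681716918945), (32.034324645996094, 17.722076416015625), 2.0681815147399902) -49.54349798275816 -18.07208700178318
far shank 210 26.637062323527587 0.4570230554596673 109.87221134179933
```

View pics/w8.png

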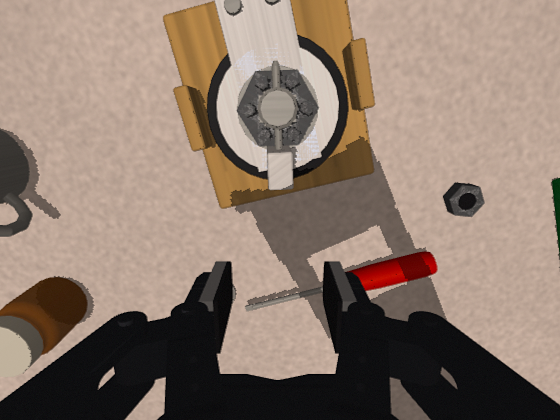

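```bash
python3 - <<'E'
from h import *
im,d,p=grab('wrist','w9'); W=world(d,p); P=W.reshape(-1,3); A=np.array([562.4,-18.3])
q=P[:,:2]-A; X=np.array([np.cos(-.445),np.sin(-.445)]); Y=np.array([-X[1],X[0]]); a=q@X;b=q@Y
m=(P[:,2]>110)&(P[:,2]<124)&(a>-60)&(a<-22)&(abs(b)<15)
print('a pct',np.percentile(a[m],[0,1,3,97,99,100]).round(1),'b',np.percentile(b[m],[1,50,99]).round(1))
for lo in range(-54,-20,3):
    k=m&(a>=lo)&(a<lo+3); print(lo,k.sum(),P[k][:,2].mean().round(1) if k.any() else '')
mm=(P[:,2]>117)&(P[:,2]<124)&(np.hypot(*q.T)<16); print('axle',np.percentile(a[mm],[1,50,99]).round(1),np.percentile(b[mm],[1,99]).round(1))
f=(P[:,2]>100)&(P[:,2]<112)&(a>22)&(a<40)&(abs(b)<4); print('tip',np.percentile(a[f],[90,99,100]))
E
```

```text
a pct [-49.3 -49.  -48.3 -25.6 -25.2 -25.2] b [-10.1  -2.    6. ]
-54 0 
-51 44 116.1
-48 119 116.1
-45 121 116.2
-42 118 116.5
-39 122 116.7
-36 117 116.9
-33 125 117.1
-30 124 117.3
-27 110 115.4
-24 0 
-21 0 
axle [-11.   -0.2  10.4] [-10.8  10.3]
tip [26.33566698 26.90102329 27.00281645]
```

The pin sits home at about 36.5–37 mm and is steady over two frames. Its tip shows 27 mm out the far side, and the gripper is 90 mm clear. Handing in.

```bash
python3 -c "
from h import *
print(r.sense()['clock'],r.sense()['contact_force']); job.sign_off()"
```

```text
20.1333 [1.16973843 0.31782309 1.07566223]
the job is handed in; nothing more can be done
```

I tightened the castle nut from about −0.48 to about +0.22 rad by gripping its flats in two bites. I then pushed the nearer pin through the slot and cross hole and released it. The job was handed in at 20.1 s, and no verdict is reported.

- **Finding the hole:** The wrist camera showed it about 0.23 rad off the stand's x axis. The pin went in 1–2 mm at a time on that line, so no swinging search was needed. At one point the pin sat slightly low, with a 5 N upward reading, and raising it 0.5 mm cleared that. The largest force I read was about 7 N, when the head met the nut.
- **Last checks:**
  - The head point is roughly 36.5–37 mm from the axle (limit 39.5). It is about 1.5–2 mm back from the contact point I judged as home (35 mm).
  - The head tilts about 0.05 rad and stands about 2 mm low (limit 8).
  - The shank is about 0.2–0.3 rad off the stand's x axis (limit 0.45).
  - The tip shows on the far side, and two successive frames agree that the pin is at rest.
  - The robot is 90 mm clear and touches nothing.
- **Not re-measured:** I did not measure the bystanders or the nut's angle again at the end. No move came near the bystanders. The nut figure comes from the second turn and the camera view after it.
- **One mismatch:** From the listed sizes, the head's foot should have hit the 57 mm washer (top 80 mm up) before reaching home, but it passed without any contact force.

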